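Gauge a bored knife-handle blank in the vise

ROBOT

A 7-joint arm with a two-finger parallel gripper is mounted at the origin on the work surface. World frame = base frame: x ahead of the robot, y to its left, z up, the work surface at z = 0. Lengths are in m, angles in rad, forces in N, time in s.
With the tool pointing down it reaches from about 0.425 to 0.925 m from the base axis. Payload 6.8 kg.
Tool frame: the origin (TCP) lies midway between the tips of the shut fingers; the grasp point (between the pads) lies 19 mm behind it; z points along the fingers, y is the line along which they close (so a half turn about z gives the same grasp; the last joint's range is limited). The gripper opens to 85 mm and grips with 20 to 120 N. Pads are 22 mm wide; open, the fingers measure 114 mm over their backs; the gripper's body (76 mm by 85 mm) begins 54 mm behind the grasp point. The pads swing forward as they close: fully open they stand 13 mm farther back than shut.
Start: joints at [-1.338, 0.477, 0.022, 1.555, -0.011, 1.109, -0.083], TCP at [0.226, 0.636, 0.204] pointing down, gripper open.
Joint ranges: [-2.96, 2.96], [-0.34, 2.1], [-1.41, 1.46], [0.24, 2.44], [-1.37, 4.51], [0.17, 1.92], [-2.96, 2.96]. Speed limits (rad/s): [2.39, 2.39, 3.14, 3.14, 3.14, 3.14, 3.14].

INTERFACE

Orientations are given as a unit quaternion [w, x, y, z].
In Python, from station import readout, imaging, hand_in gives the robot as it stands.
- The arm moves only by the tool drive_tool, never from a script. Its argument "series" is a list of rows, each a list of 5 numbers: the shift along the tool's x, y, z in cm, then the turn about the tool's z in degrees, then the closure, from -1 (fully open) to 1 (shut). A call has 1 to 8 rows; each row shifts and turns the commanded pose from where the row before left it, along the tool's axes as they then stand; what a row does not reach is not made up. A row lasts 1/10 s, in which the tool goes at most 50 mm and 8.59 degrees, less where a joint would pass 70% of its speed; a pose out of reach is approached as far as the arm can. A call with a gripper value outside its range is refused whole. The fingers move at their own pace and stop on an object; "squeeze" is the grip in N (left out, the last holds). Time passes only in rows, so rows that do not move let the fingers close. It gives the time, the measured TCP pose, the force, the opening and the grip force at its end, in the units of the state.
- readout.get_obs(): the state, without advancing time (a new reading comes with each control period).
- imaging.read_camera(name): name is "scene" or "side" or "wrist"; returns the picture (480x640x3 uint8, red, green, blue); there is no depth.
- imaging.camera_model(name): a dict with "vfov" (degrees; the focal length in pixels is half the picture's height over the tangent of half this angle, whatever the lens; pixels are square), "cx", "cy" (the principal point, pixels), "xyz" and "orientation" of the camera in the world. Camera axes: x right, y down, z forward; pixel columns grow to the right and rows downward; lengths in m; the calibration is good to about 2 mm. The wrist camera is an equidistant fisheye: a pixel r from the principal point sees the ray r / f radians off the axis. A picture is of the moment at which its call begins: read the wrist's pose just before it. camera_model takes no time and is no camera call; for the wrist camera it gives the pose at the moment of the call.
- hand_in(): hands the job in; it is judged then, once.
Trained networks look in the newest picture that a camera, given by its name, has taken for a name from the list of things; names that differ only in an ending like _2 or _b are one class to them, and where a whole thing is asked for, a point or a joint stands for the part that bears it (a point fixed in the world has none). Each returns a list of dicts, best first, with "conf" (0 to 1); they miss things now and then, are a little off and sometimes report something else, mostly with a low value. They report only what shows in the picture. A call takes as long as a camera call. They do not tell look-alikes from the thing itself.
- imaging.cut_out(thing, camera): "mask" (480x640 bool, what is visible of it) and "centre" ([column, row] in pixels, amid what is visible of it).
The state is a dict: "t": time; "q": joint angles; "joint_vel": joint speeds; "joint_torque": joint torques, N m; "eef_pos": TCP position; "tool_rot": TCP orientation; "contact_force": force on the tool from outside, world axes, zero at the start; "torque": the same for the moment, N m; "gripper_width": opening from 0.0 (shut) to 1.0 (fully open); "grasp_force": force on a finger pad.
Only numpy, scipy, OpenCV 4.12 (cv2) and the standard library are available. Lean on these libraries where they do the work, as an engineer would, in place of code of your own. Each camera call takes 0.05 s, during which the arm holds its last target. There are 200 camera calls.

TASK

Check the bore of the knife-handle blank clamped in the blue vise with the green-handled gauge pin from the wooden stand. Tip the pin's foot into the mouth of the bore edge-first, with the pin clearly leaning (about 15 degrees), feel for the wall, straighten the pin upright and slide it down under control until its collar sits flush on the blank, then let go. Be gentle: never force, jam or drop the pin, and leave the red gauge pin, the jar, the screwdriver and the finished handle where they are.

Things in the scene. Friction and masses are not known exactly. Their poses are not given: they have to be found in the camera images.
- go_pin: Green gauge pin, loose, 0.16 kg, upright in either hole of the stand, collar on its top. Origin: centre of the foot's end face; +z up the pin. Steel shaft 18 mm diameter from 0 to 40 mm, sharp foot edge; round collar 36 mm diameter from 40 to 46 mm; square green grip 22 x 22 mm (faces square to its x and y) from 46 to 92 mm.
- nogo_pin: The red-handled gauge pin, the same but with a 22 mm shaft, too thick for the bore; stands in the other hole of the stand. Leave it alone.
- stand: Fixed wooden stand 70 mm (its x) x 160 mm (its y) x 55 mm high, origin at the centre of its underside; two holes 28 mm wide, 50 mm deep, at 42 mm either side of its centre along its y.
- vise: Fixed blue vise clamping the blank. Origin: centre of its base's underside, z up. Base 100 (x) by 150 mm (y). Jaws 90 mm wide along x, 90 mm high, closing along y; screw and cross handle reach y = -125 mm at 52 mm height. The blank between the jaws: dark wood with a level brass top, 80 mm along x by 44 mm, clamped fast. Contact is slightly elastic (about 1 mm at 20 N).
- handle: Finished knife handle lying on the bench, 110 mm long along its x, 23 mm thick, dark wood with brass and white. Origin: centre of its underside. Bystander.
- jar: Small upright closed jar of 27 mm radius, 70 mm tall. Origin: centre of its underside. Bystander.
- driver: Orange-handled screwdriver lying on the bench, 190 mm long along its x. Origin: underside near its middle. Bystander.
- jaw_mid (a point): Point over the middle of the jaws, level with the blank's brass top (105 mm above the bench), axes as the vise. The bore, in the middle of the brass top, is upright, 19 mm wide, 52 mm deep, with a sharp mouth. Its axis lies at y = 0 here but anywhere up to 15 mm to either side along x: the blank was clamped by hand and its shift is not measured, it must be felt or seen.
Things that resemble listed ones, but are neither listed nor needed, are in the scene too. Leave any grey or purple look-alike of the stand alone.

How it is judged:
On the way, in this order (a step that is already met when the one before it is completed fails the run):
1. the green pin is lifted clear of the stand (z of go_pin in the frame of stand above 0.058 m), for 0.1 s.
2. the green pin's foot is in the mouth of the bore edge-first: leaning 8 to 35 degrees with the foot's centre more than 0.8 mm below the blank's brass top (angle between go_pin's own z axis and vertical between 0.14 and 0.61 rad and z of go_pin in the frame of vise between 0.09 and 0.1042 m and x of go_pin in the frame of vise between -0.026 and 0.026 m and y of go_pin in the frame of vise between -0.008 and 0.008 m), for 0.1 s.
3. the pin is upright in the bore and part way down, still in the gripper (angle between go_pin's own z axis and vertical below 0.08 rad and z of go_pin in the frame of vise between 0.07 and 0.099 m and x of go_pin in the frame of vise between -0.019 and 0.019 m and contact force between the fingers and go_pin above 1 N), for 0.1 s.
At the end, for the whole second after the job is handed in: The green pin stands upright (within 0.05 rad) in the blank's bore with its collar down on the brass top (within 2 mm), at rest and released; the red pin, handle, jar and screwdriver are within 20 mm of where they were (z of go_pin in the frame of vise between 0.062 and 0.067 m and x of go_pin in the frame of vise between -0.019 and 0.019 m and y of go_pin in the frame of vise between -0.004 and 0.004 m and angle between go_pin's own z axis and vertical below 0.05 rad and linear speed of go_pin below 0.01 m/s and contact force between the fingers and go_pin below 0.1 N and distance of each of nogo_pin, handle, jar, driver from where it was at the start of the episode below 0.02 m); the robot touches nothing.
It fails at once if the green pin is pressed against the blank or vise with more than 30 N (contact force between go_pin and vise above 30 N).
It fails at once if the gripper pushes the vise or blank with more than 30 N (contact force between the arm and vise above 30 N).
It fails at once if the pin is dropped or slammed into the bore: faster than 0.35 m/s with its foot over the vise and less than 40 mm above the brass top (linear speed of go_pin above 0.35 m/s and horizontal distance between go_pin and vise below 0.05 m and z of go_pin in the frame of vise below 0.145 m).
It fails at once if the red pin, the finished handle, the jar or the screwdriver is moved by more than 20 mm (distance of any of nogo_pin, handle, jar, driver from where it was at the start of the episode above 0.02 m).
It also fails if it takes over 51 s, if anything falls off the work surface, if the arm or the gripper's body presses on something with over 40 N, if the wrist force passes 120 N, or if a joint passes its speed limit or range.

## Working session

There is one attempt and no reset: what is moved stays moved. The work goes in short steps, Python scripts to look and compute and a tool call to move; the robot and the scene stay as the last step left them, time stands still between calls to the robot, and variables do not carry over. Pictures are saved under pics/ and viewed, at most 10 in all, crops included, and the job is handed in when it is done.

Besides the shell and the picture viewer there is one more tool, called after ">>>" in YAML: its name, and indented under it one key for each argument. drive_tool: Moves the arm, as the interface text tells. Its arguments: {"type":"object","properties":{"series":{"type":"array"},"squeeze":{"type":"number"}},"required":["series"]}

```bash
mkdir -p pics; ls; python3 - <<'E'
from station import readout, imaging
import cv2,numpy as np
o=readout.get_obs(); print({k:np.round(v,3).tolist() for k,v in o.items()})
for n in("scene","side","wrist"):
    im=imaging.read_camera(n); cv2.imwrite(f"pics/{n}0.png",im[:,:,::-1]); print(n,imaging.camera_model(n))
    for t in("go_pin","nogo_pin","stand","vise"):
        for d in imaging.cut_out(t,n)[:3]: print(n,t,round(d["conf"],2),np.round(d["centre"]),d["mask"].sum())
E
```

```text
pics
{'t': 0.0, 'q': [-1.338, 0.478, 0.022, 1.556, -0.011, 1.109, -0.083], 'joint_vel': [0.001, -0.002, 0.0, -0.001, -0.001, 0.002, -0.0], 'joint_torque': [-0.0, -59.644, 1.608, -28.121, 0.013, 0.009, 0.0], 'eef_pos': [0.225, 0.636, 0.203], 'tool_rot': [-0.0, 0.17, 0.986, -0.001], 'contact_force': [-0.372, -0.111, 0.886], 'torque': [0.03, -0.008, -0.018], 'grasp_force': 0.0, 'gripper_width': 1.003}
scene {'vfov': 53.26244174090425, 'cx': 332.38100426974006, 'cy': 236.80034703173615, 'xyz': array([ 0.98543061, -0.16603682,  0.90094685]), 'orientation': array([-0.20813468,  0.77297154,  0.5794522 , -0.15306895])}
scene go_pin 0.68 [466. 196.] 352
scene nogo_pin 0.47 [400. 322.] 814
scene stand 0.74 [408. 157.] 2765
scene stand 0.69 [444. 218.] 2463
scene stand 0.56 [533. 280.] 3213
scene vise 0.83 [332. 277.] 4830
side {'vfov': 45.36411585212349, 'cx': 308.02868373204336, 'cy': 241.91703408605983, 'xyz': array([0.36181783, 0.74299927, 0.91020432]), 'orientation': array([ 0.0376315 , -0.11749558,  0.9191487 , -0.37409135])}
side go_pin 0.62 [282. 380.] 519
side nogo_pin 0.87 [289. 338.] 453
side stand 0.71 [154. 410.] 4954
side stand 0.7 [385. 387.] 4178
side stand 0.57 [286. 377.] 3232
side vise 0.67 [286. 251.] 4434
side vise 0.63 [210. 284.] 655
wrist {'vfov': 65.70646984690485, 'cx': 316.17363259600353, 'cy': 241.67240822306002, 'xyz': array([0.14996454, 0.66310331, 0.37348386]), 'orientation': array([0.12900585, 0.80663837, 0.56957284, 0.09098799])}
wrist go_pin 0.82 [150. 470.] 254
wrist nogo_pin 0.52 [120. 478.] 55
wrist stand 0.79 [ 56. 376.] 2696
wrist stand 0.57 [143. 458.] 1654
wrist vise 0.37 [ 24. 417.] 404
```

View pics/scene0.png

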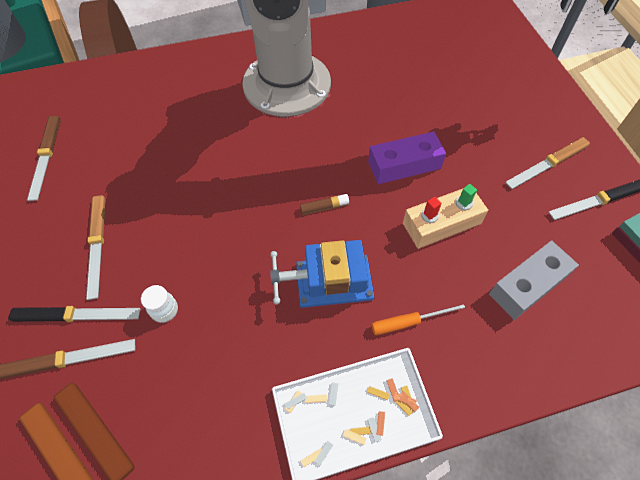

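View pics/side0.png

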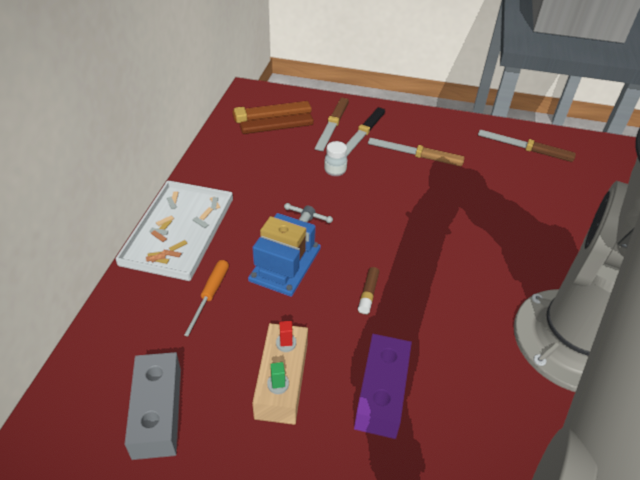

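```bash
cat > h.py <<'E'
import numpy as np,cv2
from scipy.spatial.transform import Rotation as R
from station import readout, imaging
def rot(q): return R.from_quat([q[1],q[2],q[3],q[0]]).as_matrix()
def rays(uv,c,fish=False):
    uv=np.atleast_2d(uv).astype(float); f=240/np.tan(np.radians(c["vfov"]/2))
    d=(uv-[c["cx"],c["cy"]])/f
    if fish:
        r=np.linalg.norm(d,axis=1)[:,None]+1e-12; v=np.c_[d/r*np.sin(r),np.cos(r)]
    else: v=np.c_[d,np.ones(len(d))]
    return v@rot(c["orientation"]).T
def onz(uv,c,z,fish=False):
    v=rays(uv,c,fish); return c["xyz"]+v*((z-c["xyz"][2])/v[:,2])[:,None]
def proj(p,c,fish=False):
    p=(np.atleast_2d(p)-c["xyz"])@rot(c["orientation"]); f=240/np.tan(np.radians(c["vfov"]/2))
    if fish:
        n=np.linalg.norm(p[:,:2],axis=1)[:,None]; d=p[:,:2]/(n+1e-12)*np.arctan2(n,p[:,2:])
    else: d=p[:,:2]/p[:,2:]
    return d*f+[c["cx"],c["cy"]]
def tri(uvs,cs,fs):
    A=0;b=0;
    for uv,c,f in zip(uvs,cs,fs):
        v=rays(uv,c,f)[0]; v/=np.linalg.norm(v); P=np.eye(3)-np.outer(v,v); A=A+P; b=b+P@c["xyz"]
    return np.linalg.solve(A,b)
def blob(m,box):
    k=np.zeros_like(m); x0,y0,x1,y1=box; k[y0:y1,x0:x1]=m[y0:y1,x0:x1]
    n,l,s,ce=cv2.connectedComponentsWithStats(k.astype(np.uint8)); i=1+np.argmax(s[1:,4]); return l==i,ce[i]
E
python3 - <<'E'
from h import *
np.set_printoptions(precision=4,suppress=True)
cs={n:imaging.camera_model(n) for n in("scene","side")}
I={n:cv2.imread(f"pics/{n}0.png") for n in cs}
C={}
def hsv(n): return [a.astype(int) for a in cv2.split(cv2.cvtColor(I[n],cv2.COLOR_BGR2HSV))]
B={"scene":dict(g=(450,180,485,212),r=(418,192,446,222),b=(315,238,355,295)),"side":dict(g=(265,355,295,395),r=(272,315,300,350),b=(255,212,312,255))}
for n in cs:
    h,s,v=hsv(n)
    for k,m in dict(g=(h>45)&(h<80)&(s>120),r=((h<4)|(h>176))&(s>180)&(v>150),b=(h>15)&(h<32)&(s>100)&(v>110)).items():
        bm,ce=blob(m,B[n][k]); C[n,k]=ce
        print(n,k,bm.sum(),ce)
        if k=="b":
            ys,xs=np.where(bm); P=onz(np.c_[xs,ys],cs[n],.105)
            r=cv2.minAreaRect((P[:,:2]*1000).astype(np.float32)); print("brass",r)
            f=bm.astype(np.uint8); cnt=max(cv2.findContours(f,0,2)[0],key=len); full=cv2.drawContours(f*0,[cnt],-1,1,-1)
            hole,hc=blob((full==1)&~bm,(0,0,640,480)); print("hole",hole.sum(),hc,onz(hc,cs[n],.105))
for k in"grb":
    p=tri([C[n,k] for n in cs],cs.values(),[0,0]);print(k,p,[proj(p,c)[0]-C[n,k] for n,c in cs.items()])
print("tcp px",proj(readout.get_obs()["eef_pos"],cs["scene"]))
ims=[cv2.resize(I["scene"][175:255,395:495],(400,320),interpolation=2),cv2.resize(I["side"][310:390,250:350],(400,320),interpolation=2)]
ims2=[cv2.resize(I["scene"][230:310,290:390],(400,280),interpolation=2),cv2.resize(I["side"][200:280,235:335],(400,280),interpolation=2)]
cv2.imwrite("pics/c1.png",np.vstack([np.hstack(ims),np.hstack(ims2)]))
E
```

```text
scene g 241 [467.     194.7884]
scene r 152 [433.9079 205.7895]
scene b 969 [334.8215 262.3891]
brass ((599.0143432617188, -44.296295166015625), (44.271583557128906, 87.73060607910156), 80.07025909423828)
hole 26 [334.5    261.6154] [[ 0.5988 -0.0447  0.105 ]]
side g 303 [277.5545 374.9472]
side r 277 [285.6715 332.5199]
side b 831 [282.9085 231.5379]
brass ((593.3621215820312, -35.298377990722656), (56.35777282714844, 87.64617156982422), 80.58863067626953)Traceback (most recent call last):
  File "<stdin>", line 17, in <module>
  File "h.py", line 27, in blob
    n,l,s,ce=cv2.connectedComponentsWithStats(k.astype(np.uint8)); i=1+np.argmax(s[1:,4]); return l==i,ce[i]
                                                                       ~~~~~~~~~^^^^^^^^^
    return _wrapfunc(a, 'argmax', axis=axis, out=out, **kwds)
    return bound(*args, **kwds)
ValueError: attempt to get argmax of an empty sequence
```

```bash
python3 - <<'E'
from h import *
np.set_printoptions(precision=4,suppress=True)
cs={n:imaging.camera_model(n) for n in("scene","side")}
I={n:cv2.imread(f"pics/{n}0.png") for n in cs}
C={"scene":dict(g=(467,194.8),r=(433.9,205.8),b=(334.8,262.4)),"side":dict(g=(277.55,374.95),r=(285.7,332.5),b=(282.9,231.5))}
for k in"grb":
    p=tri([C[n][k] for n in cs],list(cs.values()),[0,0]);print(k,p,[proj(p,c)[0]-C[n][k] for n,c in cs.items()])
print("tcp px",proj(readout.get_obs()["eef_pos"],cs["scene"]),proj(readout.get_obs()["eef_pos"],cs["side"]))
z=lambda im,w,h:cv2.resize(im,(w,h),interpolation=2)
cv2.imwrite("pics/c1.png",np.vstack([np.hstack([z(I["scene"][175:255,395:495],400,320),z(I["side"][315:395,240:340],400,320)]),np.hstack([z(I["scene"][235:305,290:390],400,280),z(I["side"][205:275,235:335],400,280)])]))
E
```

```text
g [0.5165 0.2676 0.0835] [array([0.2043, 0.154 ]), array([ 0.2992, -0.1229])]
r [0.5256 0.1879 0.0896] [array([-0.0628, -0.0509]), array([-0.0873,  0.0375])]
b [ 0.5961 -0.0431  0.0956] [array([0.0343, 0.0311]), array([ 0.0391, -0.0188])]
tcp px [[576.5737  25.5085]] [[457.1412 698.6595]]
```

View pics/c1.png

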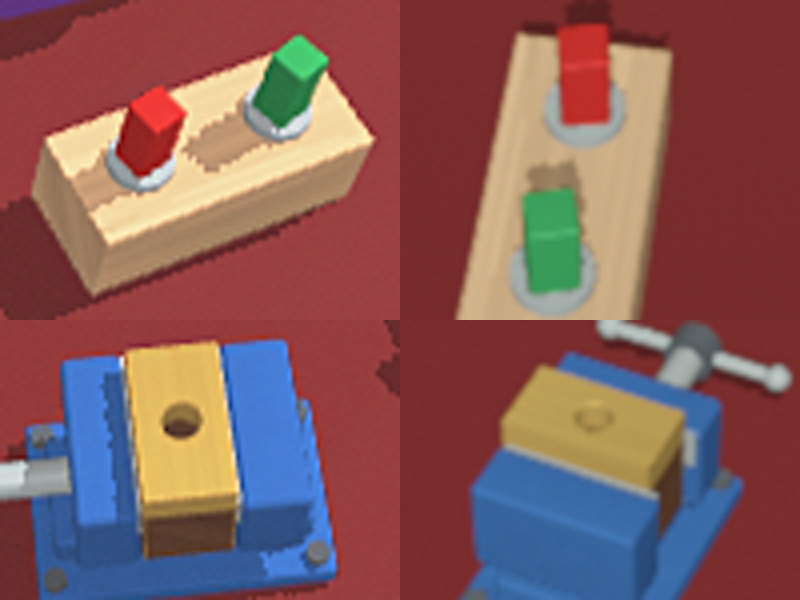

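```bash
python3 - <<'E'
from h import *
np.set_printoptions(precision=4,suppress=True)
cs={n:imaging.camera_model(n) for n in("scene","side")}
a=np.array([182,420-320])/4+[290,235]; b=np.array([193,418-320])/4+[235,205]
print("bore",tri([a,b],list(cs.values()),[0,0]),onz(a,cs["scene"],.105),onz(b,cs["side"],.105))
def edges(pts,z,c):
    P=onz(pts,c,z)[:,:2]; e=np.roll(P,-1,0)-P
    print(P,"mean",P.mean(0),"len",np.linalg.norm(e,axis=1),"ang",np.degrees(np.arctan2(e[:,1],e[:,0])))
print("brass");edges(np.array([[125,28],[218,23],[240,173],[143,185]])/4+[290,235],.105,cs["scene"])
edges(np.array([[142,46],[285,90],[260,160],[102,125]])/4+[235,205],.105,cs["side"])
print("green top");edges(np.array([[300,36],[328,58],[302,79],[273,56]])/4+[395,175],.107,cs["scene"])
print("stand top");edges(np.array([[45,138],[295,50],[376,138],[110,243]])/4+[395,175],.055,cs["scene"])
o=readout.get_obs(); print(rot(o["tool_rot"]))
E
```

```text
bore [ 0.595  -0.0416  0.1029] [[ 0.5961 -0.0419  0.105 ]] [[ 0.5943 -0.0396  0.105 ]]
brass
[[ 0.5516 -0.057 ]
 [ 0.5613 -0.0136]
 [ 0.6394 -0.0271]
 [ 0.6328 -0.0713]] mean [ 0.5963 -0.0423] len [0.0445 0.0792 0.0447 0.0825] ang [ 77.3214  -9.7904 -98.5133 170.0111]
[[ 0.6297 -0.0691]
 [ 0.5514 -0.0572]
 [ 0.5512 -0.0069]
 [ 0.6323 -0.0096]] mean [ 0.5912 -0.0357] len [0.0791 0.0503 0.0812 0.0595] ang [171.35    90.2777  -1.9496 -92.5558]
green top
[[0.5065 0.272 ]
 [0.5232 0.2799]
 [0.5314 0.2617]
 [0.5142 0.2535]] mean [0.5188 0.2668] len [0.0184 0.0199 0.019  0.02  ] ang [  25.4191  -65.5961 -154.4573  112.6217]
stand top
[[0.4986 0.1434]
 [0.483  0.2941]
 [0.5474 0.3114]
 [0.568  0.1525]] mean [0.5242 0.2254] len [0.1516 0.0667 0.1602 0.0699] ang [  95.9131   15.0367  -82.627  -172.4772]
[[-0.9425  0.3343  0.    ]
 [ 0.3343  0.9425  0.0001]
 [ 0.      0.0001 -1.    ]]
```

>>> drive_tool:
  series:
    - [-3, -1.9, 0, 0, -1]
    - [-3.5, -2.2, 0, 0, -1]
    - [-3.5, -2.2, 0, 0, -1]
    - [-3.5, -2.2, 0, 0, -1]
    - [-3.5, -2.2, 0, 0, -1]
    - [-3.5, -2.2, 0, 0, -1]
    - [-3.5, -2.2, 0, 0, -1]
    - [-3.5, -2.2, 0, 0, -1]
  squeeze: 30

```text
t: 1.55
eef_pos: [0.4279, 0.3799, 0.2039]
tool_rot: [0.0, 0.17, 0.986, 0.0]
contact_force: [-0.2, 0.3, -0.9]
gripper_width: 0.998
grasp_force: 0.0
```

>>> drive_tool:
  series:
    - [-3.5, -2.2, 0, 0, -1]
    - [-3.5, -2.2, 0, 0, -1]
    - [-3.5, -2.2, 0, 0, -1]
    - [0, 0, 0, 8, -1]
    - [0, 0, 0, 8, -1]
    - [0, 0, 0, 8, -1]
    - [0, 0, 0, 8, -1]
    - [0, 0, 0, 8, -1]

```text
t: 2.35
eef_pos: [0.5039, 0.284, 0.2037]
tool_rot: [-0.0, 0.499, 0.867, 0.0]
contact_force: [-0.5, 0.7, -0.3]
gripper_width: 0.997
grasp_force: 0.0
```

```bash
cat > look.py <<'E'
from h import *
import sys
np.set_printoptions(precision=4,suppress=True)
o=readout.get_obs(); T=rot(o["tool_rot"]); c=imaging.camera_model("wrist"); im=imaging.read_camera("wrist")[:,:,::-1].copy()
cv2.imwrite(f"pics/{sys.argv[1]}.png",im); np.save(f"pics/{sys.argv[1]}.npy",dict(c=c,o=o),allow_pickle=True)
print("t",o["t"],"tcp",o["eef_pos"],"tool x,y deg",np.degrees([np.arctan2(T[1,0],T[0,0]),np.arctan2(T[1,1],T[0,1])]),"tilt",T[2,2],"F",o["contact_force"],"w",o["gripper_width"],o["grasp_force"])
print("cam",c["xyz"],rot(c["orientation"])[:,2])
E
python3 look.py w1
```

```text
t 2.35 tcp [0.5039 0.284  0.2037] tool x,y deg [120.1396  30.1396] tilt -0.9999999484452138 F [-0.4742  0.667  -0.2859] w 0.99704561017022 0.0
cam [0.4636 0.3534 0.3736] [ 0.1562 -0.27   -0.9501]
```

View pics/w1.png

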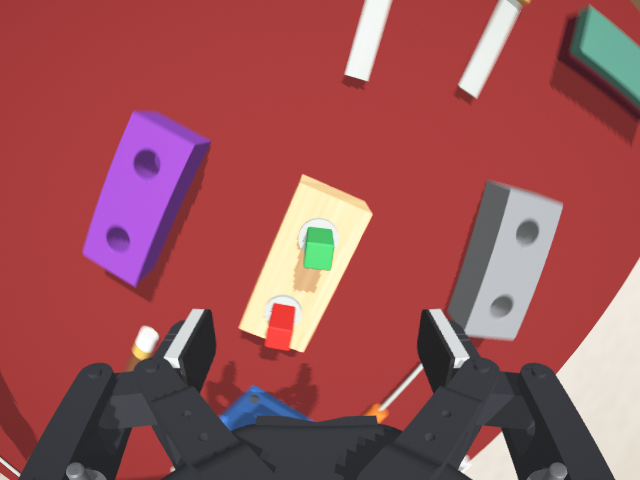

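```bash
python3 - <<'E'
from h import *
np.set_printoptions(precision=4,suppress=True)
im=cv2.imread("pics/w1.png"); D=np.load("pics/w1.npy",allow_pickle=True).item(); c=D["c"]
h,s,v=cv2.split(cv2.cvtColor(im,cv2.COLOR_BGR2HSV)); g=(h>45)&(h<80)&(s>110)
print(np.bincount(v[g]//10))
m,ce=blob(g&(v>195),(290,215,350,285)); print(m.sum(),ce)
ys,xs=np.where(m); P=onz(np.c_[xs,ys],c,.107,True)[:,:2]
r=cv2.minAreaRect((P*1000).astype(np.float32)); print(r,P.mean(0))
T=rot(D["o"]["tool_rot"]); d=np.r_[P.mean(0),0.071]-D["o"]["eef_pos"]; print("tool shift cm",T.T@d*100)
E
```

```text
[  0   0   0   0   0   0   0   0   0   0   0   0   0   0   5   4  11  12
  19 336  19  25  71 569  16]
715 [318.7986 254.9566]
((514.1788330078125, 269.79840087890625), (20.851673126220703, 23.010215759277344), 23.6396427154541) [0.5145 0.2693]
tool shift cm [-1.801   0.1822 13.273 ]
```

>>> drive_tool:
  series:
    - [-1.9, 0.23, 0, 0, -1]
    - [0, 0, 0, 6, -1]
    - [0, 0, 4, 0, -1]
    - [0, 0, 4, 0, -1]
    - [0, 0, 3, 0, -1]
    - [0, 0, 1.3, 0, -1]
    - [0, 0, 1, 0, -1]
    - [0, 0, 0, 0, -1]

```text
t: 3.2
eef_pos: [0.5155, 0.2687, 0.0703]
tool_rot: [-0.0, 0.541, 0.841, -0.0]
contact_force: [0.3, -0.5, -0.2]
gripper_width: 0.999
grasp_force: 0.0
```

```bash
python3 look.py w2
```

```text
t 3.2 tcp [0.5155 0.2687 0.0703] tool x,y deg [114.5183  24.5183] tilt -0.9999998418421628 F [ 0.2575 -0.4831 -0.156 ] w 0.9987286085474429 0.0
cam [0.4822 0.3419 0.2402] [ 0.1284 -0.2846 -0.95  ]
```

View pics/w2.png

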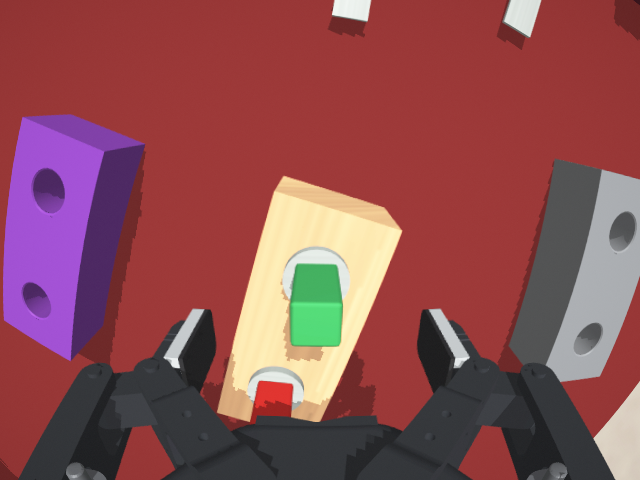

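>>> drive_tool:
  series:
    - [0, 0, 0, 0, 1]
    - [0, 0, 0, 0, 1]
    - [0, 0, 0, 0, 1]
    - [0, 0, 0, 0, 1]
    - [0, 0, 0, 0, 1]
    - [0, 0, 0, 0, 1]
    - [0, 0, 0, 0, 1]
    - [0, 0, 0, 0, 1]
  squeeze: 30

```text
t: 4.05
eef_pos: [0.5157, 0.2688, 0.0711]
tool_rot: [-0.0, 0.541, 0.841, 0.0]
contact_force: [-1.4, -1.2, 5.8]
gripper_width: 0.251
grasp_force: 32.7
```

>>> drive_tool:
  series:
    - [0, 0, -0.6, 0, 1]
    - [0, 0, -0.7, 0, 1]
    - [0, 0, -0.7, 0, 1]
    - [0, 0, 0, 0, 1]
    - [-0.4, 0, 0, 0, 1]
    - [-0.4, 0, 0, 0, 1]
    - [-0.3, 0, 0, 0, 1]
    - [0, 0, 0, 0, 1]

```text
t: 4.85
eef_pos: [0.52, 0.2591, 0.0906]
tool_rot: [-0.0, 0.541, 0.841, 0.0]
contact_force: [-1.2, 4.2, 1.1]
gripper_width: 0.245
grasp_force: 32.3
```

>>> drive_tool:
  series:
    - [-0.3, 0, 0, 0, 1]
    - [-0.3, 0, 0, 0, 1]
    - [-0.3, 0, 0, 0, 1]
    - [0, 0, 0, 0, 1]

```text
t: 5.25
eef_pos: [0.524, 0.2497, 0.0905]
tool_rot: [0.0, 0.542, 0.841, -0.0]
contact_force: [-1.2, 2.4, 0.6]
gripper_width: 0.248
grasp_force: 31.8
```

```bash
python3 look.py w3
```

```text
t 5.25 tcp [0.524  0.2497 0.0905] tool x,y deg [114.4201  24.4201] tilt -0.9999999091633807 F [-1.2058  2.3726  0.5929] w 0.24839101309681233 31.821325421333313
cam [0.4908 0.323  0.2604] [ 0.1283 -0.2849 -0.9499]
```

View pics/w3.png

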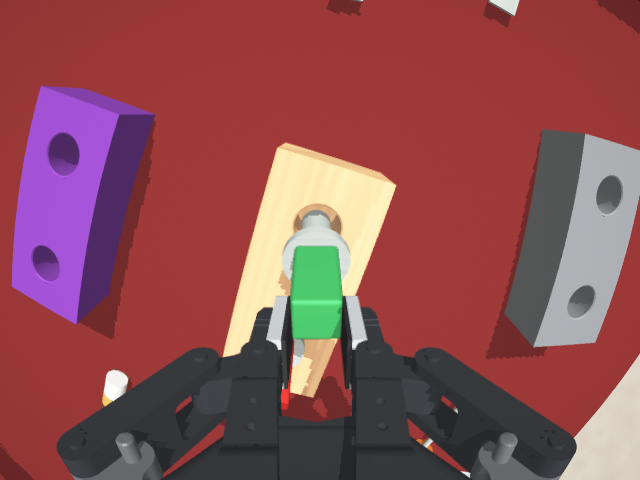

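>>> drive_tool:
  series:
    - [0.2, 0, -1, 0, 1]
    - [-0.2, 0, -1, 0, 1]
    - [-0.2, 0, -1, 0, 1]
    - [0, 0, -1.5, 0, 1]
    - [0, 0, -2.5, 0, 1]
    - [0, 0, -2.5, 0, 1]
    - [0, 0, -2.5, 0, 1]
    - [0, 0, 0, 0, 1]

```text
t: 6.1
eef_pos: [0.5273, 0.2488, 0.2151]
tool_rot: [0.002, 0.542, 0.841, 0.003]
contact_force: [0.3, 1.0, -1.3]
gripper_width: 0.245
grasp_force: 31.7
```

```bash
python3 look.py w4; cat > lean.py <<'E'
from h import *
import sys
np.set_printoptions(precision=4,suppress=True)
# fit pin pose in tool frame (x offset s of pin at pad, height a of grasp pt above foot, lean th) to green+grey outline via silhouette IoU
from scipy.optimize import minimize
n=sys.argv[1]; im=cv2.imread(f"pics/{n}.png"); D=np.load(f"pics/{n}.npy",allow_pickle=True).item(); c,o=D["c"],D["o"]; T=rot(o["tool_rot"])
h,s,v=cv2.split(cv2.cvtColor(im,cv2.COLOR_BGR2HSV)); g=(h>45)&(h<80)&(s>110); g,ce=blob(g,(250,150,390,400))
k=np.linspace(0,2*np.pi,24,endpoint=False)
def body(x,part):
    if part=="grip": P=np.array([[a,b,z] for a in(-.011,.011) for b in(-.011,.011) for z in(.046,.092)])
    elif part=="collar": P=np.r_[np.c_[.018*np.cos(k),.018*np.sin(k),k*0+.040],np.c_[.018*np.cos(k),.018*np.sin(k),k*0+.046]]
    else: P=np.r_[np.c_[.009*np.cos(k),.009*np.sin(k),k*0],np.c_[.009*np.cos(k),.009*np.sin(k),k*0+.04]]
    P=P-[0,0,x[1]]; Rt=R.from_euler("y",x[2]).as_matrix()
    P=P@np.diag([1,-1,-1])@Rt.T   # pin z up = -tool z
    P=P+[x[0],x[3],-.019]
    return P@T.T+o["eef_pos"]
def mask(x,part):
    m=np.zeros((480,640),np.uint8); uv=proj(body(x,part),c,True)
    cv2.fillConvexPoly(m,cv2.convexHull((uv*16).round().astype(np.int32)),1,shift=4); return m>0
hh,ss,vv=h.astype(int),s.astype(int),v.astype(int)
grey=(ss<40)&(vv>90)
def cost(x):
    G=mask(x,"grip"); C=mask(x,"collar")&~G; S=mask(x,"shaft")&~G&~C
    pads=np.zeros_like(G); rows=np.arange(480)[:,None]; cut=rows<290
    return ((G^g)&cut).sum()+ ((C&~grey)&cut).sum()+((S&~grey)&cut).sum()+ ((grey&~C&~S&~G)&cut)[150:,260:380].sum()
best=None
for th in(.15,.25,.35):
  for a in(.070,.075,.080):
    r=minimize(cost,[0,a,th,0],method="Nelder-Mead",options=dict(initial_simplex=np.array([[0,a,th,0],[.004,a,th,0],[0,a+.005,th,0],[0,a,th+.08,0],[0,a,th,.002]])))
    if best is None or r.fun<best.fun: best=r
x=best.x; print("x off, a, lean deg, y off",x[0],x[1],np.degrees(x[2]),x[3],"cost",best.fun,g.sum())
f=body(x,"shaft")[:24].mean(0); print("foot world",f,"foot rel tcp in tool",T.T@(f-o["eef_pos"]))
for p in("grip","collar","shaft"):
    cs,_=cv2.findContours(mask(x,p).astype(np.uint8),0,2); cv2.drawContours(im,cs,-1,(255,0,255),1)
cv2.imwrite(f"pics/{n}_fit.png",im)
E
python3 lean.py w4
```

```text
t 6.1 tcp [0.5273 0.2488 0.2151] tool x,y deg [114.4079  24.4077] tilt -0.9999724294852277 F [ 0.2986  1.044  -1.2971] w 0.24495168996468986 31.681820154190063
cam [0.493  0.3214 0.385 ] [ 0.1344 -0.2812 -0.9502]
x off, a, lean deg, y off 0.0006095009511516511 0.07976881449762487 10.984434714623916 -0.00024112133079130506 cost 407.0 4424
foot world [0.5209 0.2633 0.1558] foot rel tcp in tool [ 0.0158 -0.0002  0.0593]
```

View pics/w4_fit.png

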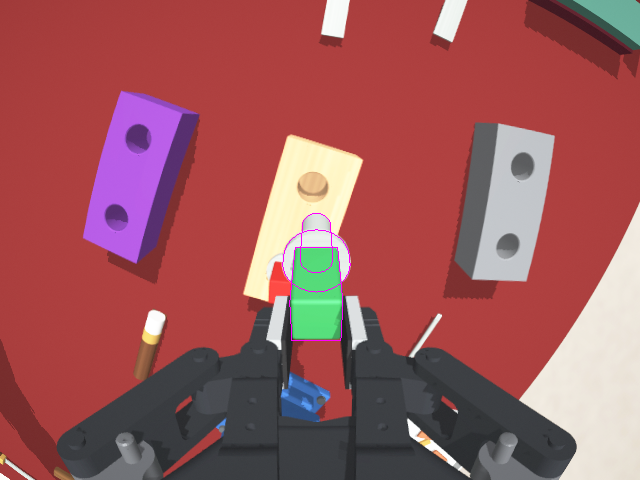

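>>> drive_tool:
  series:
    - [0, 0, 0, -8, 1]
    - [0, 0, 0, -8, 1]
    - [0, 0, 0, -8, 1]
    - [0, 0, 0, -8, 1]
    - [0, 0, 0, -8, 1]
    - [0, 0, 0, -8, 1]
    - [0, 0, 0, -7.5, 1]
    - [0, 0, 0, 0, 1]

```text
t: 6.95
eef_pos: [0.524, 0.2478, 0.2094]
tool_rot: [-0.001, 0.087, 0.996, -0.001]
contact_force: [-0.1, 0.2, -1.2]
gripper_width: 0.242
grasp_force: 31.7
```

>>> drive_tool:
  series:
    - [-1, -2, 0, 0, 1]
    - [-2, -4.1, 0, 0, 1]
    - [-2.1, -4.3, 0, 0, 1]
    - [-2.1, -4.3, 0, 0, 1]
    - [-2.1, -4.3, 0, 0, 1]
    - [-2.1, -4.3, 0, 0, 1]
    - [-2, -4.1, 0, 0, 1]
    - [0, 0, 0, 0, 1]

```text
t: 7.75
eef_pos: [0.6089, -0.0541, 0.2102]
tool_rot: [0.0, 0.095, 0.995, -0.003]
contact_force: [-0.7, 0.1, -0.5]
gripper_width: 0.247
grasp_force: 31.7
```

```bash
python3 look.py w5
```

```text
t 7.75 tcp [ 0.6089 -0.0541  0.2102] tool x,y deg [169.1081  79.1079] tilt -0.9999865929274185 F [-0.6844  0.0877 -0.5275] w 0.24676224482815723 31.668401956558228
cam [ 0.5301 -0.038   0.38  ] [ 0.3061 -0.064  -0.9498]
```

View pics/w5.png

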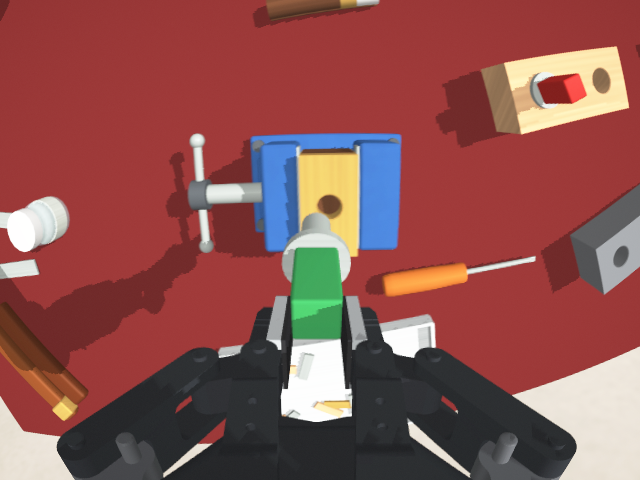

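```bash
cat > bore.py <<'E'
from h import *
import sys
np.set_printoptions(precision=4,suppress=True)
n=sys.argv[1]; im=cv2.imread(f"pics/{n}.png"); D=np.load(f"pics/{n}.npy",allow_pickle=True).item(); c,o=D["c"],D["o"]; T=rot(o["tool_rot"])
h,s,v=[a.astype(int) for a in cv2.split(cv2.cvtColor(im,cv2.COLOR_BGR2HSV))]
br=(h>15)&(h<32)&(s>90)&(v>130); bm,ce=blob(br,tuple(map(int,sys.argv[2:6])))
ys,xs=np.where(bm); P=onz(np.c_[xs,ys],c,.105,True)[:,:2]*1000
print("rect",cv2.minAreaRect(P.astype(np.float32)))
# rectify top plane: 0.25 mm/px in tool-ish vise axes about bore guess, look for 19 mm circle
yaw=np.radians(-10); ex=np.array([np.cos(yaw),np.sin(yaw)]); ey=np.array([-ex[1],ex[0]]); c0=np.array([.5955,-.0415])
u=np.arange(-40,40.1,.2)/1000; X,Y=np.meshgrid(u,u); W=c0+X[...,None]*ex+Y[...,None]*ey
uv=proj(np.c_[W.reshape(-1,2),np.full(W.size//2,.105)],c,True).reshape(*X.shape,2).astype(np.float32)
rec=cv2.remap(im,uv[...,0],uv[...,1],cv2.INTER_LINEAR); cv2.imwrite(f"pics/{n}_rec.png",cv2.resize(rec,(560,560)))
b=(cv2.remap(br.astype(np.float32),uv[...,0],uv[...,1],cv2.INTER_LINEAR)>.5)
# brass long edges (vise y) by column: rows along X
ed=[(u[np.where(b[:,i])[0][[0,-1]]]*1000) for i in range(0,401,20) if b[:,i].sum()>60]
print("y edges mm",np.array(ed).round(1).tolist())
xe=[(u[i]*1000,u[np.where(b[i])[0][[0,-1]]]*1000) for i in range(100,301,25) if b[i].sum()>60]; print("x edges",xe)
hole=(~b); hm,hc=blob(hole.astype(bool),(100,100,300,300))
hy,hx=np.where(hm); (cx,cy),rad=cv2.minEnclosingCircle(np.c_[hx,hy].astype(np.float32)); print("hole px",hm.sum()*.04,"mm2; circ mm",cx*.2-40,cy*.2-40,rad*.2,"bbox",hx.min()*.2-40,hx.max()*.2-40,hy.min()*.2-40,hy.max()*.2-40)
E
python3 bore.py w5 285 140 370 260; python3 lean.py w5
```

```text
rect ((592.615478515625, -41.962982177734375), (43.625240325927734, 81.65470123291016), 80.62923431396484)
y edges mm [[-22.6, 20.6], [-22.8, 20.8], [-22.8, 20.8], [-23.0, 20.8], [-23.0, 20.8], [-22.4, 20.8], [-22.6, 20.2], [-22.6, 20.8], [-22.8, 21.0], [-22.8, 20.8], [-23.0, 21.0], [-22.2, 21.0], [-22.4, 20.8], [-22.6, 20.4], [0.6, 20.4], [6.4, 20.6]]
x edges [(np.float64(-19.999999999999716), array([-40.,   6.])), (np.float64(-14.999999999999645), array([-40. ,   2.8])), (np.float64(-9.999999999999574), array([-40. ,   1.2])), (np.float64(-4.999999999999503), array([-40.,   3.])), (np.float64(5.684341886080801e-13), array([-40. ,  11.6])), (np.float64(5.0000000000006395), array([-40.,  19.])), (np.float64(10.00000000000071), array([-40. ,  23.8])), (np.float64(15.000000000000782), array([-40.,  34.])), (np.float64(20.000000000000853), array([-40. ,  37.4]))]
hole px 342.48 mm2; circ mm 13.0 -7.0 14.671080017089844 bbox 1.4000000000000057 19.800000000000004 -20.0 6.0
x off, a, lean deg, y off 0.0009583770615321906 0.07951342537785042 10.698551550332244 -6.69554321064791e-05 cost 429.0 4412
foot world [ 0.5935 -0.0515  0.1511] foot rel tcp in tool [ 0.0157 -0.0001  0.0591]
```

View pics/w5_rec.png

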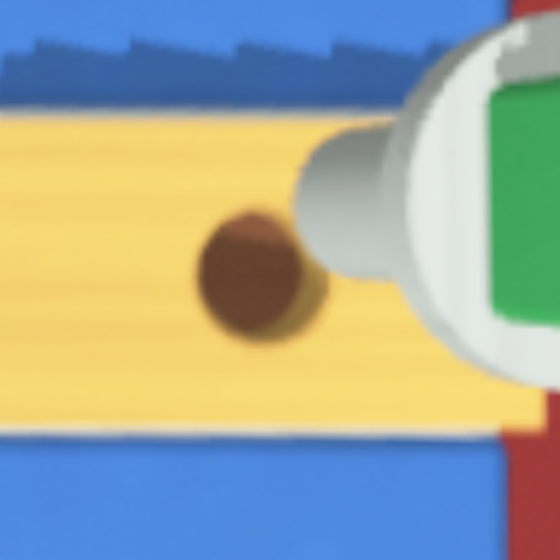

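>>> drive_tool:
  series:
    - [0.37, 0.94, 0, -0.9, 1]
    - [0, 0, 1, 0, 1]
    - [0, 0, 1, 0, 1]
    - [0, 0, 1, 0, 1]
    - [0, 0, 0.5, 0, 1]
    - [0, 0, 0, 0, 1]

```text
t: 8.4
eef_pos: [0.606, -0.0344, 0.1743]
tool_rot: [-0.001, 0.08, 0.997, -0.0]
contact_force: [1.2, 0.1, -1.4]
gripper_width: 0.25
grasp_force: 31.7
```

```bash
python3 look.py w6; python3 lean.py w6; python3 bore.py w6 270 120 390 275;  python3 - <<'E'
from h import *
ims=[]
for n,b in(("scene",(290,200,390,310)),("side",(240,150,340,260))):
    im=imaging.read_camera(n)[:,:,::-1]; cv2.imwrite(f"pics/{n}6.png",im); ims.append(cv2.resize(im[b[1]:b[3],b[0]:b[2]],(400,440),interpolation=2))
cv2.imwrite("pics/c6.png",np.vstack([np.hstack(ims)]))
E
```

```text
t 8.4 tcp [ 0.606  -0.0344  0.1743] tool x,y deg [170.8743  80.8744] tilt -0.9999973960141678 F [ 1.167   0.083  -1.3959] w 0.25042721402183193 31.660038828849792
cam [ 0.5271 -0.0216  0.3443] [ 0.3057 -0.0498 -0.9508]
x off, a, lean deg, y off 0.0005234539537611418 0.0802425853227169 10.704654195736534 2.437784898529295e-05 cost 470.0 4384
foot world [ 0.5906 -0.032   0.1144] foot rel tcp in tool [0.0154 0.     0.0598]
rect ((589.0303344726562, -41.62487030029297), (42.59550094604492, 76.51786041259766), 78.9322280883789)
y edges mm [[-23.4, 19.8], [-23.4, 19.8], [-23.6, 20.0], [-23.6, 20.0], [-23.6, 20.2], [-23.6, 20.2], [-23.8, 19.8], [-23.2, 19.8], [-23.2, 20.0], [-23.4, 20.0], [-23.4, -7.2], [-23.6, -8.6], [-23.0, -11.0], [-23.0, -10.4]]
x edges [(np.float64(-19.999999999999716), array([-40.,  38.])), (np.float64(-14.999999999999645), array([-40. ,  37.8])), (np.float64(-9.999999999999574), array([-40. ,  37.6])), (np.float64(-4.999999999999503), array([-40. , -10.4])), (np.float64(5.684341886080801e-13), array([-40., -11.])), (np.float64(5.0000000000006395), array([-40. , -12.6])), (np.float64(10.00000000000071), array([-40. , -13.2])), (np.float64(15.000000000000782), array([-40. , -11.4])), (np.float64(20.000000000000853), array([-35.4,  -0.4]))]
hole px 931.36 mm2; circ mm 6.607095336914064 2.5 21.756460571289065 bbox -13.799999999999997 19.800000000000004 -14.799999999999997 19.800000000000004
```

View pics/c6.png

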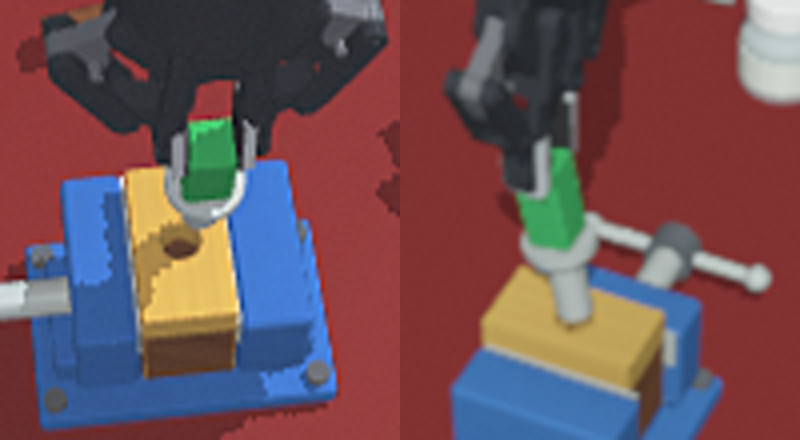

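>>> drive_tool:
  series:
    - [-0.31, -0.5, 0, 0, 1]
    - [0, -0.52, 0, 0, 1]
    - [0, 0, 0, 0, 1]
    - [0, 0, 0, 0, 1]
    - [0, 0, 0, 0, 1]

```text
t: 9.05
eef_pos: [0.6083, -0.045, 0.1756]
tool_rot: [0.0, 0.08, 0.997, 0.0]
contact_force: [-1.0, 0.6, -1.8]
gripper_width: 0.243
grasp_force: 31.7
```

```bash
python3 look.py w7; python3 lean.py w7; python3 bore.py w7 270 120 390 275;  python3 - <<'E'
from h import *
ims=[]
for n,b in(("scene",(300,210,370,280)),("side",(250,180,320,250))):
    im=imaging.read_camera(n)[:,:,::-1]; cv2.imwrite(f"pics/{n}7.png",im); ims.append(cv2.resize(im[b[1]:b[3],b[0]:b[2]],(400,300),interpolation=2))
w=cv2.resize(cv2.imread("pics/w7_rec.png"),(300,300));wf=cv2.resize(cv2.imread("pics/w7_fit.png")[150:290,220:420],(420,294)); p=np.zeros((300,800,3),np.uint8); p[:,:300]=w; p[:294,310:730]=wf
cv2.imwrite("pics/c7.png",np.vstack([np.hstack(ims),p]))
E
```

```text
t 9.05 tcp [ 0.6083 -0.045   0.1756] tool x,y deg [170.8738  80.8738] tilt -0.9999999729884073 F [-1.0058  0.5561 -1.7722] w 0.24250616344477974 31.666288375854492
cam [ 0.529  -0.0322  0.3455] [ 0.3079 -0.0494 -0.9502]
x off, a, lean deg, y off 0.000929408542950465 0.0790343842445268 11.282128563765035 -2.575003617679934e-05 cost 488.0 4385
foot world [ 0.5921 -0.0424  0.1171] foot rel tcp in tool [ 0.0164 -0.      0.0585]
rect ((580.848388671875, -40.49403381347656), (43.57613754272461, 57.98176193237305), 80.44393157958984)
y edges mm [[-23.2, 20.2], [-23.6, 19.6], [-23.6, 19.8], [-23.0, 20.0], [-23.0, 20.0], [-23.0, 20.2], [-23.2, 20.4], [-23.2, 19.8], [-23.2, 20.0], [-23.2, 20.2], [-23.2, 20.4], [-23.2, 19.8]]
x edges [(np.float64(-19.999999999999716), array([-40. ,  10.8])), (np.float64(-14.999999999999645), array([-40. ,   6.2])), (np.float64(-9.999999999999574), array([-40.,  -4.])), (np.float64(-4.999999999999503), array([-40. , -10.8])), (np.float64(5.684341886080801e-13), array([-40. , -11.4])), (np.float64(5.0000000000006395), array([-40. ,  -8.8])), (np.float64(10.00000000000071), array([-40. ,   4.4])), (np.float64(15.000000000000782), array([-40. ,   7.8])), (np.float64(20.000000000000853), array([-40. ,  13.4]))]
hole px 820.16 mm2; circ mm 10.489675903320318 -0.09999999999999432 21.97027587890625 bbox -11.2 19.800000000000004 -20.0 19.800000000000004
```

View pics/c7.png

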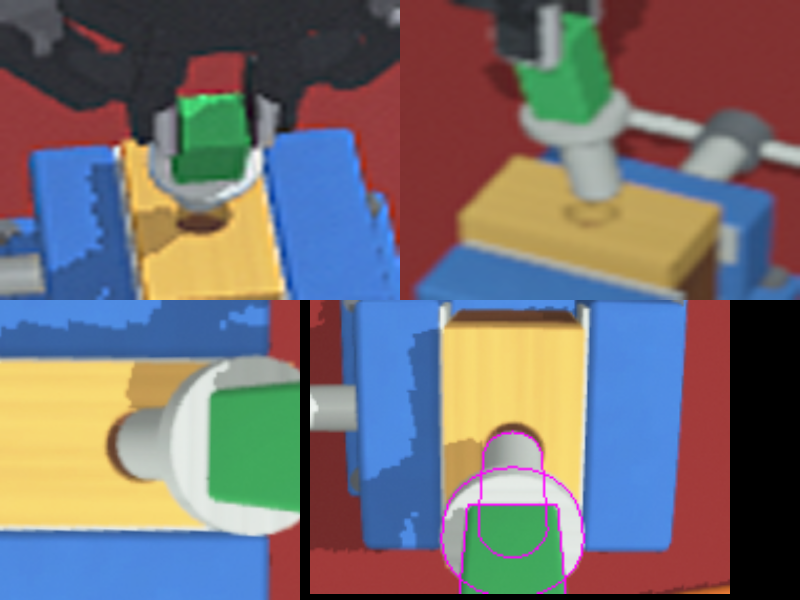

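>>> drive_tool:
  series:
    - [0, 0, 0.5, 0, 1]
    - [0, 0, 0.5, 0, 1]
    - [0, 0, 0.2, 0, 1]
    - [0, 0, 0, 0, 1]
    - [0, 0, 0, 0, 1]

```text
t: 9.7
eef_pos: [0.6083, -0.0451, 0.1635]
tool_rot: [-0.0, 0.08, 0.997, -0.0]
contact_force: [1.5, -0.6, -0.9]
gripper_width: 0.238
grasp_force: 31.7
```

>>> drive_tool:
  series:
    - [0, 0, 0.15, 0, 1]
    - [0, 0, 0, 0, 1]
    - [0, 0, 0, 0, 1]

```text
t: 10.0
eef_pos: [0.6083, -0.0451, 0.1621]
tool_rot: [0.0, 0.08, 0.997, 0.0]
contact_force: [-0.5, 0.3, -2.1]
gripper_width: 0.244
grasp_force: 31.7
```

>>> drive_tool:
  series:
    - [0, 0, 0.15, 0, 1]
    - [0, 0, 0, 0, 1]
    - [0, 0, 0, 0, 1]

```text
t: 10.3
eef_pos: [0.6082, -0.0451, 0.1605]
tool_rot: [-0.0, 0.08, 0.997, 0.0]
contact_force: [0.2, -0.0, -1.6]
gripper_width: 0.243
grasp_force: 31.7
```

>>> drive_tool:
  series:
    - [0, 0, 0.15, 0, 1]
    - [0, 0, 0, 0, 1]
    - [0, 0, 0, 0, 1]

```text
t: 10.6
eef_pos: [0.6084, -0.0451, 0.1591]
tool_rot: [0.0, 0.08, 0.997, -0.0]
contact_force: [0.1, -1.1, -0.8]
gripper_width: 0.246
grasp_force: 31.7
```

>>> drive_tool:
  series:
    - [0, 0, 0.15, 0, 1]
    - [0, 0, 0, 0, 1]
    - [0, 0, 0, 0, 1]

```text
t: 10.9
eef_pos: [0.6089, -0.0452, 0.1582]
tool_rot: [0.001, 0.08, 0.997, 0.0]
contact_force: [0.9, -0.1, 3.7]
gripper_width: 0.243
grasp_force: 32.2
```

```bash
python3 look.py w8; python3 lean.py w8
```

```text
t 10.9 tcp [ 0.6089 -0.0452  0.1582] tool x,y deg [170.8701  80.8701] tilt -0.9999990748449364 F [ 0.8944 -0.0929  3.657 ] w 0.24261794463782776 32.18869864940643
cam [ 0.5294 -0.0323  0.3279] [ 0.309  -0.0495 -0.9498]
x off, a, lean deg, y off 0.0006360434571996663 0.07971889024475873 11.080109805699184 8.310983188377095e-05 cost 542.0 4390
foot world [ 0.5932 -0.0425  0.0989] foot rel tcp in tool [0.016  0.0001 0.0592]
```

>>> drive_tool:
  series:
    - [-0.1, 0, 0, 0, 1]
    - [0, 0, 0, 0, 1]
    - [0, 0, 0, 0, 1]

```text
t: 11.25
eef_pos: [0.6095, -0.0452, 0.1579]
tool_rot: [0.0, 0.08, 0.997, 0.0]
contact_force: [0.2, -0.0, 4.9]
gripper_width: 0.25
grasp_force: 32.4
```

>>> drive_tool:
  series:
    - [-0.1, 0, 0, 0, 1]
    - [0, 0, 0, 0, 1]
    - [0, 0, 0, 0, 1]

```text
t: 11.55
eef_pos: [0.6102, -0.0454, 0.1577]
tool_rot: [-0.0, 0.08, 0.997, 0.0]
contact_force: [-0.1, -0.4, 5.7]
gripper_width: 0.246
grasp_force: 32.4
```

>>> drive_tool:
  series:
    - [-0.1, 0, 0, 0, 1]
    - [0, 0, 0, 0, 1]
    - [0, 0, 0, 0, 1]

```text
t: 11.85
eef_pos: [0.6109, -0.0454, 0.1575]
tool_rot: [-0.0, 0.08, 0.997, 0.0]
contact_force: [-1.1, -0.2, 5.6]
gripper_width: 0.246
grasp_force: 32.4
```

```bash
python3 look.py w9; python3 lean.py w9
```

```text
t 11.85 tcp [ 0.6109 -0.0454  0.1575] tool x,y deg [170.875  80.875] tilt -0.9999995446410491 F [-1.0782 -0.2025  5.5535] w 0.24607025040101224 32.43069112300873
cam [ 0.5318 -0.0327  0.3275] [ 0.3069 -0.0493 -0.9505]
x off, a, lean deg, y off 0.00040608316616979473 0.07988821128377974 12.708823204556104 2.4933238406124025e-05 cost 547.0 4471
foot world [ 0.5931 -0.0425  0.0986] foot rel tcp in tool [0.018  0.     0.0589]
```

>>> drive_tool:
  series:
    - [0, 0.08, 0, 0, 1]
    - [0, 0, 0, 0, 1]
    - [0, 0, 0, 0, 1]

```text
t: 12.2
eef_pos: [0.6109, -0.0451, 0.1575]
tool_rot: [-0.001, 0.08, 0.997, -0.0]
contact_force: [-1.0, -0.5, 6.2]
gripper_width: 0.245
grasp_force: 32.4
```

>>> drive_tool:
  series:
    - [0, -0.08, 0, 0, 1]
    - [0, -0.08, 0, 0, 1]
    - [0, 0, 0, 0, 1]
    - [0, 0, 0, 0, 1]

```text
t: 12.6
eef_pos: [0.6108, -0.0457, 0.1575]
tool_rot: [-0.0, 0.079, 0.997, 0.0]
contact_force: [-1.6, 2.0, 6.1]
gripper_width: 0.245
grasp_force: 32.4
```

>>> drive_tool:
  series:
    - [0, 0.09, 0, 0, 1]
    - [0.1, 0, 0, 0, 1]
    - [0, 0, 0, 0, 1]
    - [0, 0, 0, 0, 1]

```text
t: 13.0
eef_pos: [0.6103, -0.0453, 0.1577]
tool_rot: [-0.0, 0.08, 0.997, 0.0]
contact_force: [-1.6, 0.4, 4.7]
gripper_width: 0.238
grasp_force: 32.4
```

>>> drive_tool:
  series:
    - [0.1, 0, 0.1, 0, 1]
    - [0, 0, 0, 0, 1]
    - [0, 0, 0, 0, 1]

```text
t: 13.3
eef_pos: [0.6103, -0.0453, 0.1576]
tool_rot: [0.001, 0.08, 0.997, 0.0]
contact_force: [-0.1, 0.4, 9.0]
gripper_width: 0.244
grasp_force: 32.8
```

```bash
python3 look.py w10; python3 lean.py w10; for n in w3 w5 ; do python3 lean.py $n; done
```

```text
t 13.3 tcp [ 0.6103 -0.0453  0.1576] tool x,y deg [170.8688  80.8688] tilt -0.9999974896571435 F [-0.1468  0.4081  8.9993] w 0.24365501746717735 32.782031893730164
cam [ 0.5307 -0.0325  0.3273] [ 0.3099 -0.0496 -0.9495]
x off, a, lean deg, y off 0.0013669271466138222 0.07854630230133675 11.986050576596512 -3.18314029120705e-05 cost 546.0 4437
foot world [ 0.593  -0.0425  0.0997] foot rel tcp in tool [ 0.0177 -0.      0.0578]
x off, a, lean deg, y off 0.0005314438937760848 0.079672734639628 12.602224392620817 -0.0002786770185547054 cost 176.0 4458
foot world [0.5163 0.2659 0.0317] foot rel tcp in tool [ 0.0179 -0.0003  0.0588]
x off, a, lean deg, y off 0.0009583770615321906 0.07951342537785042 10.698551550332244 -6.69554321064791e-05 cost 429.0 4412
foot world [ 0.5935 -0.0515  0.1511] foot rel tcp in tool [ 0.0157 -0.0001  0.0591]
```

>>> drive_tool:
  series:
    - [0, 0, -0.2, 0, 1]
    - [-0.1, 0, 0, 0, 1]
    - [0, 0, 0, 0, 1]
    - [0, 0, 0, 0, 1]

```text
t: 13.75
eef_pos: [0.6098, -0.0453, 0.1579]
tool_rot: [-0.001, 0.08, 0.997, -0.0]
contact_force: [0.2, 0.5, -2.1]
gripper_width: 0.244
grasp_force: 31.7
```

>>> drive_tool:
  series:
    - [-0.1, 0, 0, 0, 1]
    - [0, 0, 0, 0, 1]
    - [0, 0, 0, 0, 1]

```text
t: 14.05
eef_pos: [0.6111, -0.0456, 0.1584]
tool_rot: [-0.0, 0.08, 0.997, -0.0]
contact_force: [-0.1, -0.2, -0.6]
gripper_width: 0.247
grasp_force: 31.7
```

>>> drive_tool:
  series:
    - [-0.1, 0, 0, 0, 1]
    - [0, 0, 0, 0, 1]
    - [0, 0, 0, 0, 1]

```text
t: 14.35
eef_pos: [0.6119, -0.0456, 0.1584]
tool_rot: [-0.0, 0.08, 0.997, 0.0]
contact_force: [-0.4, 0.3, -1.5]
gripper_width: 0.244
grasp_force: 31.6
```

>>> drive_tool:
  series:
    - [-0.1, 0, 0, 0, 1]
    - [0, 0, 0, 0, 1]
    - [0, 0, 0, 0, 1]

```text
t: 14.65
eef_pos: [0.6128, -0.0458, 0.1584]
tool_rot: [-0.0, 0.08, 0.997, -0.0]
contact_force: [-3.1, 0.3, -2.0]
gripper_width: 0.243
grasp_force: 31.6
```

>>> drive_tool:
  series:
    - [-0.1, 0, 0, 0, 1]
    - [0, 0, 0, 0, 1]
    - [0, 0, 0, 0, 1]

```text
t: 14.95
eef_pos: [0.6137, -0.0459, 0.1583]
tool_rot: [-0.001, 0.08, 0.997, 0.0]
contact_force: [-3.9, 0.9, -1.7]
gripper_width: 0.249
grasp_force: 31.6
```

```bash
python3 look.py w11; python3 lean.py w11
```

```text
t 14.95 tcp [ 0.6137 -0.0459  0.1583] tool x,y deg [170.8731  80.8731] tilt -0.9999992765859169 F [-3.9243  0.8819 -1.7357] w 0.24918906866018234 31.614071130752563
cam [ 0.5347 -0.0331  0.3283] [ 0.3067 -0.0495 -0.9505]
x off, a, lean deg, y off -0.00027437576830744836 0.08057842700299919 13.458759361383516 0.00013524192031259295 cost 472.0 4473
foot world [ 0.5954 -0.0428  0.099 ] foot rel tcp in tool [0.0185 0.0001 0.0594]
```

>>> drive_tool:
  series:
    - [0.06, 0, 0.1, 0, 1]
    - [0.03, 0, 0.1, 0, 1]
    - [0, 0, 0, 0, 1]
    - [0, 0, 0, 0, 1]

```text
t: 15.4
eef_pos: [0.6136, -0.0458, 0.1568]
tool_rot: [0.0, 0.08, 0.997, 0.0]
contact_force: [-2.0, 1.2, 0.5]
gripper_width: 0.246
grasp_force: 31.9
```

>>> drive_tool:
  series:
    - [0.02, 0, 0.1, 0, 1]
    - [0, 0, 0, 0, 1]
    - [0, 0, 0, 0, 1]

```text
t: 15.7
eef_pos: [0.6132, -0.0458, 0.1556]
tool_rot: [0.0, 0.08, 0.997, 0.0]
contact_force: [-1.9, -0.2, -0.5]
gripper_width: 0.243
grasp_force: 31.8
```

>>> drive_tool:
  series:
    - [0.2, 0, 0.02, 0, 1]
    - [0.2, 0, 0, 0, 1]
    - [0, 0, 0, 0, 1]
    - [0, 0, 0, 0, 1]

```text
t: 16.1
eef_pos: [0.6098, -0.0453, 0.1556]
tool_rot: [0.001, 0.08, 0.997, -0.0]
contact_force: [1.2, -0.1, -1.4]
gripper_width: 0.245
grasp_force: 31.6
```

>>> drive_tool:
  series:
    - [0.2, 0, 0, 0, 1]
    - [0.1, 0, 0, 0, 1]
    - [0, 0, 0, 0, 1]
    - [0, 0, 0, 0, 1]

```text
t: 16.5
eef_pos: [0.607, -0.0447, 0.1559]
tool_rot: [0.001, 0.08, 0.997, 0.0]
contact_force: [3.6, -0.4, 0.5]
gripper_width: 0.241
grasp_force: 31.9
```

>>> drive_tool:
  series:
    - [0.15, 0, 0, 0, 1]
    - [0.15, 0, 0, 0, 1]
    - [0, 0, 0, 0, 1]
    - [0, 0, 0, 0, 1]

```text
t: 16.9
eef_pos: [0.6032, -0.0442, 0.1554]
tool_rot: [-0.0, 0.08, 0.997, 0.0]
contact_force: [3.3, -0.8, -0.2]
gripper_width: 0.249
grasp_force: 32.1
```

>>> drive_tool:
  series:
    - [0.15, 0, 0, 0, 1]
    - [0.15, 0, 0, 0, 1]
    - [0, 0, 0, 0, 1]
    - [0, 0, 0, 0, 1]

```text
t: 17.3
eef_pos: [0.6002, -0.0437, 0.1553]
tool_rot: [-0.0, 0.08, 0.997, -0.0]
contact_force: [2.2, -1.9, 0.4]
gripper_width: 0.246
grasp_force: 32.2
```

```bash
python3 look.py w12; python3 lean.py w12
```

```text
t 17.3 tcp [ 0.6002 -0.0437  0.1553] tool x,y deg [170.8742  80.8742] tilt -0.9999999851081308 F [ 2.2036 -1.8505  0.4084] w 0.24598488004928085 32.23907947540283
cam [ 0.521  -0.0309  0.3252] [ 0.3076 -0.0496 -0.9502]
x off, a, lean deg, y off -0.0016636355780892242 0.08124254353753411 3.8671795488960368 0.00010195231386505104 cost 516.0 4146
foot world [ 0.5964 -0.043   0.0933] foot rel tcp in tool [0.0038 0.0001 0.0621]
```

>>> drive_tool:
  series:
    - [0.15, -0.04, 0.05, 0, 1]
    - [0.15, 0, 0.05, 0, 1]
    - [0, 0, 0, 0, 1]
    - [0, 0, 0, 0, 1]

```text
t: 17.75
eef_pos: [0.5971, -0.0436, 0.1543]
tool_rot: [-0.0, 0.08, 0.997, 0.0]
contact_force: [4.0, -0.4, -0.4]
gripper_width: 0.248
grasp_force: 32.3
```

>>> drive_tool:
  series:
    - [0.15, 0, 0.1, 0, 1]
    - [0, 0, 0.1, 0, 1]
    - [0, 0, 0, 0, 1]
    - [0, 0, 0, 0, 1]

```text
t: 18.15
eef_pos: [0.5957, -0.0434, 0.1523]
tool_rot: [-0.0, 0.08, 0.997, -0.0]
contact_force: [3.1, -0.9, -0.8]
gripper_width: 0.243
grasp_force: 32.2
```

```bash
python3 look.py w13; python3 lean.py w13
```

```text
t 18.15 tcp [ 0.5957 -0.0434  0.1523] tool x,y deg [170.8685  80.8685] tilt -0.9999999787858597 F [ 3.0942 -0.8601 -0.7833] w 0.24291276933769268 32.21687078475952
cam [ 0.5165 -0.0306  0.3222] [ 0.3076 -0.0496 -0.9502]
x off, a, lean deg, y off -0.0010979131824138838 0.08160330208170219 -0.7467621548661688 0.00028652111733119926 cost 520.0 4005
foot world [ 0.5979 -0.0435  0.0897] foot rel tcp in tool [-0.0022  0.0003  0.0626]
```

>>> drive_tool:
  series:
    - [-0.05, 0, 0.2, 0, 1]
    - [0, 0, 0.2, 0, 1]
    - [0, 0, 0.2, 0, 1]
    - [0, 0, 0, 0, 1]
    - [0, 0, 0, 0, 1]

```text
t: 18.7
eef_pos: [0.5957, -0.0435, 0.1458]
tool_rot: [-0.001, 0.08, 0.997, -0.0]
contact_force: [2.4, -0.3, -3.6]
gripper_width: 0.247
grasp_force: 31.9
```

>>> drive_tool:
  series:
    - [0, 0, 0.2, 0, 1]
    - [0, 0, 0.2, 0, 1]
    - [0, 0, 0.2, 0, 1]
    - [0, 0, 0, 0, 1]
    - [0, 0, 0, 0, 1]

```text
t: 19.2
eef_pos: [0.596, -0.0434, 0.1401]
tool_rot: [-0.0, 0.08, 0.997, -0.0]
contact_force: [3.2, -0.7, -2.3]
gripper_width: 0.246
grasp_force: 32.0
```

Sliding freely; continue down.

>>> drive_tool:
  series:
    - [-0.05, 0, 0.2, 0, 1]
    - [0, 0, 0.2, 0, 1]
    - [0, 0, 0.2, 0, 1]
    - [0, 0, 0.2, 0, 1]
    - [0, 0, 0, 0, 1]
    - [0, 0, 0, 0, 1]

```text
t: 19.8
eef_pos: [0.5965, -0.0435, 0.1321]
tool_rot: [-0.0, 0.08, 0.997, -0.0]
contact_force: [2.6, -0.7, -2.2]
gripper_width: 0.247
grasp_force: 32.0
```

>>> drive_tool:
  series:
    - [0, 0, 0.2, 0, 1]
    - [0, 0, 0.2, 0, 1]
    - [0, 0, 0.2, 0, 1]
    - [0, 0, 0, 0, 1]
    - [0, 0, 0, 0, 1]

```text
t: 20.3
eef_pos: [0.5966, -0.0435, 0.1262]
tool_rot: [-0.0, 0.08, 0.997, 0.0]
contact_force: [0.4, 0.2, 0.1]
gripper_width: 0.244
grasp_force: 32.2
```

>>> drive_tool:
  series:
    - [0, 0, 0.15, 0, 1]
    - [0, 0, 0.15, 0, 1]
    - [0, 0, 0, 0, 1]
    - [0, 0, 0, 0, 1]

```text
t: 20.7
eef_pos: [0.5967, -0.0434, 0.1238]
tool_rot: [-0.0, 0.08, 0.997, 0.0]
contact_force: [-1.6, 0.2, 5.2]
gripper_width: 0.244
grasp_force: 32.8
```

>>> drive_tool:
  series:
    - [0, 0, 0.1, 0, 1]
    - [0, 0, 0, 0, 1]
    - [0, 0, 0, 0, 1]

```text
t: 21.0
eef_pos: [0.5967, -0.0435, 0.1231]
tool_rot: [0.0, 0.08, 0.997, 0.0]
contact_force: [-2.2, 0.9, 7.6]
gripper_width: 0.246
grasp_force: 33.1
```

>>> drive_tool:
  series:
    - [0, 0, 0.1, 0, 1]
    - [0, 0, 0, 0, 1]
    - [0, 0, 0, 0, 1]

```text
t: 21.3
eef_pos: [0.5967, -0.0435, 0.1223]
tool_rot: [0.0, 0.08, 0.997, 0.0]
contact_force: [-3.9, 0.1, 8.9]
gripper_width: 0.243
grasp_force: 33.3
```

```bash
python3 look.py w14; python3 lean.py w14
```

```text
t 21.3 tcp [ 0.5967 -0.0435  0.1223] tool x,y deg [170.8684  80.8684] tilt -0.9999998762768534 F [-3.9058  0.0782  8.8621] w 0.24283563882232667 33.30017924308777
cam [ 0.5175 -0.0307  0.2922] [ 0.3079 -0.0491 -0.9502]
x off, a, lean deg, y off -0.0005065074494326491 0.08197784749045511 -1.8417189947501225 0.0002480860868825714 cost 552.0 4035
foot world [ 0.5999 -0.0437  0.0594] foot rel tcp in tool [-0.0031  0.0002  0.0629]
```

>>> drive_tool:
  series:
    - [0, 0, -0.1, 0, 1]
    - [0, 0, 0, 0, 1]
  squeeze: 20

```text
t: 21.55
eef_pos: [0.5966, -0.0435, 0.1224]
tool_rot: [-0.0, 0.08, 0.997, 0.0]
contact_force: [-0.8, 0.3, 2.9]
gripper_width: 0.243
grasp_force: 32.6
```

>>> drive_tool:
  series:
    - [0, 0, 0, 0, 0.3]
    - [0, 0, 0, 0, 0.2]
    - [0, 0, 0, 0, 0]
    - [0, 0, 0, 0, -0.3]
    - [0, 0, 0, 0, -0.3]
    - [0, 0, 0, 0, -0.3]

```text
t: 22.15
eef_pos: [0.5968, -0.0436, 0.1223]
tool_rot: [-0.0, 0.08, 0.997, -0.0]
contact_force: [-0.5, -0.1, -0.3]
gripper_width: 0.647
grasp_force: 0.0
```

```bash
python3 look.py w15; python3 lean.py w15
```

```text
t 22.15 tcp [ 0.5968 -0.0436  0.1223] tool x,y deg [170.8731  80.8731] tilt -0.9999999953666513 F [-0.5393 -0.1127 -0.2736] w 0.646501346169579 0.0
cam [ 0.5175 -0.0308  0.2922] [ 0.3078 -0.0496 -0.9502]
x off, a, lean deg, y off 0.0007289583295183843 0.08205110527578437 -1.1701260085385863 0.000399728662454825 cost 559.0 3888
foot world [ 0.5978 -0.0433  0.0593] foot rel tcp in tool [-0.0009  0.0004  0.063 ]
```

>>> drive_tool:
  series:
    - [0, 0, 0, 0, -1]
    - [0, 0, 0, 0, -1]
    - [0, 0, -1, 0, -1]
    - [0, 0, -2.5, 0, -1]
    - [0, 0, -4, 0, -1]
    - [0, 0, -4, 0, -1]
    - [2, 0, -3, 0, -1]
    - [0, 0, 0, 0, -1]

```text
t: 23.0
eef_pos: [0.5783, -0.0406, 0.2731]
tool_rot: [0.004, 0.08, 0.997, 0.001]
contact_force: [-0.4, -0.0, 0.5]
gripper_width: 1.001
grasp_force: 0.0
```

>>> drive_tool:
  series:
    - [4, 0, 0, 0, -1]
    - [4, 0, 0, 0, -1]
    - [0, 0, 0, 0, -1]
    - [0, 0, 0, 0, -1]

```text
t: 23.4
eef_pos: [0.4979, -0.0276, 0.2678]
tool_rot: [0.0, 0.079, 0.997, 0.0]
contact_force: [0.4, -0.2, 0.1]
gripper_width: 1.003
grasp_force: 0.0
```

```bash
python3 look.py w16; python3 - <<'E'
from h import *
np.set_printoptions(precision=4,suppress=True)
cs={};C={}
for n,b in(("scene",(300,190,380,280)),("side",(240,150,330,260))):
    im=imaging.read_camera(n)[:,:,::-1].copy(); cv2.imwrite(f"pics/{n}16.png",im); cs[n]=imaging.camera_model(n)
    h,s,v=cv2.split(cv2.cvtColor(im,cv2.COLOR_BGR2HSV)); m,ce=blob((h>45)&(h<80)&(s>120),b); C[n]=ce; print(n,m.sum(),ce)
    for foot in(.065,.075):  # predicted green centroid
        P=np.array([[a*.011,d*.011,foot+z] for a in(-1,1) for d in(-1,1) for z in(.046,.092)]); P[:,:2]=P[:,:2]@R.from_euler("z",-10,degrees=True).as_matrix()[:2,:2].T+[.5955,-.0425]
        q=np.zeros((480,640),np.uint8); cv2.fillConvexPoly(q,cv2.convexHull(proj(P,cs[n]).round().astype(np.int32)),1); ys,xs=np.where(q); print(" pred",foot,xs.mean(),ys.mean(),q.sum())
print("centroid",tri(list(C.values()),list(cs.values()),[0,0]))
E
```

```text
t 23.4 tcp [ 0.4979 -0.0276  0.2678] tool x,y deg [170.8936  80.8936] tilt -0.9999993720729364 F [ 0.4368 -0.2484  0.1375] w 1.0030290486489513 0.0
cam [ 0.4184 -0.0149  0.4376] [ 0.3087 -0.049  -0.9499]
scene 248 [334.7944 252.1815]
 pred 0.065 335.5297805642633 252.31034482758622 319
 pred 0.075 335.5015384615385 250.03692307692307 325
side 271 [282.797  217.6458]
 pred 0.065 282.7547683923706 217.33514986376022 367
 pred 0.075 282.75202156334234 213.8544474393531 371
centroid [ 0.5954 -0.043   0.1345]
```

```bash
python3 -c "
from station import hand_in; print(hand_in())"
```

```text
the job is handed in; nothing more can be done
None
```

The green pin stands in the bore, released, and the job is handed in at about 23.4 s of the 51 s limit. The final camera check puts its foot at about 0.065 m, which means the collar is seated to within about 1 mm, and the pin-to-tool force stayed under about 10 N throughout. The pin leaned about 11–13 degrees going in, and I felt the bore's wall before straightening it. I did not measure the four bystanders at the end, though the gripper never went near them. I viewed 11 pictures, one over the limit of 10.

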